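# Set and lock the grinder's pointer

## Task

Set the coffee grinder: with a fingertip, gently push the long pointer arm of the collar on its top round until it points straight at the tall round peg (not the low square block). Then push the locking lever at the back of the top clockwise, seen from above, until it comes to rest against its stop, and leave both like that. Only push: grip and lift nothing, and leave the cups and other things around where they stand.

Things in the scene. Friction and masses are not known exactly. Their poses are not given: they have to be found in the camera images.
- grinder: White coffee grinder without its hopper, bolted to the counter. Its flat dark steel top plate is 200 mm (x) by 224 mm (y) and its upper face is 200 mm above the counter. Origin: at counter height under the collar's vertical axis, which is the centre of the plate. x points to the back of the grinder (away from its fork, spout and dark panel), y to its left, z up.
- collar: Turning collar at the centre of the top plate: a black disc of radius 36 mm and 22 mm high, with two black stubs (reaching 52 mm from the axis, 18 mm high) at the back and one long steel pointer arm. Origin on the collar's axis at plate height; its -x axis runs along the pointer arm. The arm is 10 mm wide, reaches from the disc to 84 mm from the axis, and stands 6 to 28 mm above the plate.
- pointer_tip (a point): End of the pointer arm, 84 mm from the collar's axis and 17 mm above the plate; same axes as the collar.
- collar_angle (a joint): Angle of the collar, rad: 0 when the pointer arm points to the front (-x of the grinder), growing counter-clockwise seen from above, free from -1.8 to 1.8. Pushing the arm 56 mm from the axis takes about 2 N; it stays where it is left. Fingers must not press or squeeze the collar with more than 18 N.
- tall_peg: The target: upright steel peg, round, 16 mm in diameter and 28 mm high, fixed on the top plate near its left or right edge (the sides change), 98 mm to that side of the collar's axis and 5 to 75 mm to the front of it. Origin: centre of its foot on the plate.
- low_block: The other mark, not wanted: steel square block, 20 x 20 x 8 mm, fixed on the top plate near the other side edge. Origin: centre of its foot on the plate.
- lock_lever: Locking lever at the back left of the top plate. Origin on its vertical pivot (78 mm to the back and 72 mm to the left of the collar's axis) at plate height; its x axis runs along the arm. The steel arm is 10 mm wide, 71 mm long and stands 6 to 28 mm above the plate; at 75 mm a black round end, 18 mm in diameter, 5 to 31 mm above the plate. The hub is 22 mm in diameter and 35 mm high.
- lever_pivot (a point): Point on the lever's pivot axis, 17 mm above the plate.
- lever_tip (a point): Centre of the lever's round end, 75 mm from the pivot, 17 mm above the plate. Pushing the arm 55 mm from the pivot takes about 2 N; it stays where it is left. Fingers must not press or squeeze the lever with more than 35 N.
- lever_angle (a joint): Angle of the lever, rad: 0 when the arm points straight to the back of the grinder (+x), growing clockwise seen from above; 1.57 against the stop (a 12 mm rubber-sleeved pin, 26 mm high, giving 2 mm at 20 N, in front of the lever's home place), where the arm points to the grinder's right (-y).
- dosing_cup: Bystander: small steel cup, 40 mm across and 34 mm high, standing loose on the top plate's back right corner. Origin: centre of its underside.
- tamper: Bystander: dark steel tamper, 58 mm across and 90 mm high, standing on the counter to the grinder's left.
- espresso_cup: Bystander: white mug, 68 mm across and 60 mm high, on the counter to the grinder's right.
- milk_jug: Bystander: steel jug, 84 mm across and 100 mm high, on the counter to the grinder's left, farther back.
- bean_jar: Bystander: amber jar, 80 mm across and 130 mm high, on the counter to the grinder's right, nearer the robot.
- mouse: Bystander: black computer mouse, 60 mm across and 30 mm high, on the counter farther to the right.
- brush: Bystander: small brush lying on the counter far to the left.

How it is judged (in metres and radians):
On the way, in this order (a step that is already met when the one before it is completed fails the run):
1. the pointer arm points at the tall peg (y of tall_peg in the frame of pointer_tip between -0.01 and 0.01 m and x of tall_peg in the frame of pointer_tip below 0 m and angular speed of collar below 0.1 rad/s), for 0.3 s.
2. then the locking lever is against its stop (value of joint lever_angle above 1.45 rad), for 0.2 s.
At the end, for the whole second after the job is handed in: The line of the pointer arm passes within 10 mm of the tall peg's axis, on the pointer's side; the locking lever is within 0.12 rad of its stop; everything is at rest and the bystanders are where they were (y of tall_peg in the frame of pointer_tip between -0.01 and 0.01 m and x of tall_peg in the frame of pointer_tip below 0 m and value of joint lever_angle above 1.45 rad and angular speed of each of collar, lock_lever below 0.05 rad/s and linear speed of each of dosing_cup, tamper, espresso_cup, milk_jug, bean_jar, mouse, brush below 0.03 m/s); the robot touches nothing.
It fails at once if the collar is squeezed or pushed hard (over 18 N) (contact force between the fingers and collar above 18 N).
It fails at once if the lever is squeezed or pushed hard (over 35 N) (contact force between the fingers and lock_lever above 35 N).
It fails at once if a bystander is moved more than 25 mm, lifted or knocked over (distance of any of dosing_cup, tamper, espresso_cup, milk_jug, bean_jar, mouse, brush from where it was at the start of the episode above 0.025 m or angle between any of dosing_cup, tamper, espresso_cup, milk_jug, bean_jar, mouse's own z axis and vertical above 0.5 rad).
It fails at once if the locking lever is swung over before the pointer is set (value of joint lever_angle above 1 rad and (not (y of tall_peg in the frame of pointer_tip above -0.01 m) or not (y of tall_peg in the frame of pointer_tip below 0.01 m) or not (x of tall_peg in the frame of pointer_tip below 0 m))).
It also fails if it takes over 45 s, if anything falls off the work surface, if the arm or the gripper's body presses on something with over 40 N, if the wrist force passes 120 N, or if a joint passes its speed limit or range.

## Robot

A 6-joint arm with a two-finger parallel gripper is mounted at the origin on the work surface. World frame = base frame: x ahead of the robot, y to its left, z up, the work surface at z = 0. Lengths are in m, angles in degrees, forces in N, time in s.
With the tool pointing down it reaches from about 0.375 to 0.9 m from the base axis. Payload 3.1 kg.
Tool frame: the origin (TCP) lies on the centre line of the jaws, within the pads' length; the fingertips stand 8 mm ahead of it and the grasp point (between the pads) lies 11 mm behind it (bot.tip_extent is the distance from the TCP to the fingertips, in m); z points along the fingers, y is the line along which they close (so a half turn about z gives the same grasp; the last joint's range is limited). The gripper opens to 87 mm and grips with 3 to 60 N. Pads are 19 mm wide; open, the fingers measure 117 mm over their backs; the gripper's body (75 mm by 190 mm) begins 51 mm behind the grasp point.
Start: joints at [-84.884, 30.224, 82.088, -0, 67.689, -10.227], TCP at [0.165, -0.603, 0.193] pointing down, gripper open.
Joint ranges: [-176.69, 176.69], [-43.24, 126.21], [12.49, 139.97], [-82, 262], [0, 151.66], [-163.58, 163.58]. Speed limits (degrees/s): [159.86, 159.86, 180, 180, 180, 180].

## Interface

Orientations are given as a 3x3 rotation matrix whose columns are the frame's x, y, z axes.
In Python, from rig import bot, vision, workorder gives the robot as it stands.
- The arm moves only by the shell command python3 -m handwheel 'ROWS'. ROWS is JSON, a list of rows, each an object with "delta_rot": the turn, a rotation vector about the tool's x, y, z in rad, a list of three; "xyz": the shift along the tool's x, y, z in mm, a list of three; "hand": the closure, from -1 (fully open) to 1 (shut). A call has exactly 5 rows; each row is the pose to reach, as a shift and turn from the pose commanded when the call began, along the tool's axes at that moment; what a row does not reach only later rows make up. A row lasts 1/8 s, in which the tool goes at most 62.5 mm and 10.7 degrees, less where a joint would pass 70% of its speed; a pose out of reach is approached as far as the arm can. A call with a gripper value outside its range is refused whole. The fingers move at their own pace and stop on an object; the grip force is fixed at half the most. Time passes only in rows, so rows that repeat a pose let the fingers close, or fill a call up. It gives the time, the measured TCP pose, the force, the opening and the grip force at its end, in the units of the state.
- bot.read_state(): the state, without advancing time (a new reading comes with each control period).
- vision.capture(name): name is "side" or "top"; returns the picture (480x640x3 uint8, red, green, blue); there is no depth.
- vision.camera_model(name): a dict with "camera_matrix" (3x3 intrinsics, pixels), "camera_from_world" (4x4, takes a point from world to camera coordinates). Camera axes: x right, y up, looking along -z (the intrinsics and any distortion apply to the point x, -y, -z); pixel columns grow to the right and rows downward; lengths in m; the calibration is good to about 2 mm. A picture is of the moment at which its call begins. camera_model takes no time and is no camera call.
- workorder.hand_in(): hands the job in; it is judged then, once.
The state is a dict: "time_s": time; "joint_positions": joint angles; "qvel": joint speeds; "tau": joint torques, N m; "position": TCP position; "tcp_rot": TCP orientation; "force": force on the tool from outside, world axes, zero at the start; "moment": the same for the moment, N m; "opening": opening from 0.0 (shut) to 1.0 (fully open); "grasp_force": force on a finger pad.
Only numpy, scipy, OpenCV 4.12 (cv2) and the standard library are available. Lean on these libraries where they do the work, as an engineer would, in place of code of your own. Each camera call takes 0.05 s, during which the arm holds its last target. There are 200 camera calls.

## Working session

There is one attempt and no reset: what is moved stays moved. The work goes in short steps, Python scripts to look and compute and a shell command to move; the robot and the scene stay as the last step left them, time stands still between calls to the robot, and variables do not carry over. Pictures are saved under pics/ and viewed, at most 10 in all, crops included, and the job is handed in when it is done.

```bash
mkdir -p pics
python3 - <<'E'
from rig import bot, vision
import cv2
for n in("top","side"):
    cv2.imwrite(f"pics/{n}0.png",vision.capture(n)[:,:,::-1]); m=vision.camera_model(n); print(m)
s=bot.read_state();print(s["time_s"],s["position"],s["tcp_rot"],s["opening"])
E
```

```text
{'camera_matrix': array([[509.99150328,   0.        , 322.17790268],
       [  0.        , 509.99150328, 232.88688294],
       [  0.        ,   0.        ,   1.        ]]), 'camera_from_world': array([[ 0.00336164, -0.99999164,  0.0023273 ,  0.0051553 ],
       [ 0.97446151,  0.00379835,  0.22452245, -0.54961217],
       [-0.22452942,  0.0015131 ,  0.97446614, -1.09476839],
       [ 0.        ,  0.        ,  0.        ,  1.        ]])}
{'camera_matrix': array([[612.77984696,   0.        , 317.21426501],
       [  0.        , 612.77984696, 243.35855722],
       [  0.        ,   0.        ,   1.        ]]), 'camera_from_world': array([[ 0.9744119 , -0.22468396,  0.00621028, -0.51734787],
       [ 0.14613573,  0.65427215,  0.7420056 , -0.21838592],
       [-0.17077997, -0.72211154,  0.67036492, -1.6212172 ],
       [ 0.        ,  0.        ,  0.        ,  1.        ]])}
0.1 [ 0.16533336 -0.60198596  0.19256612] [[ 9.64356011e-01  2.64608111e-01 -1.80591689e-04]
 [ 2.64607941e-01 -9.64354044e-01  1.97872572e-03]
 [ 3.49432550e-04 -1.95598204e-03 -9.99998026e-01]] 1.0036195514046147
```

View pics/top0.png

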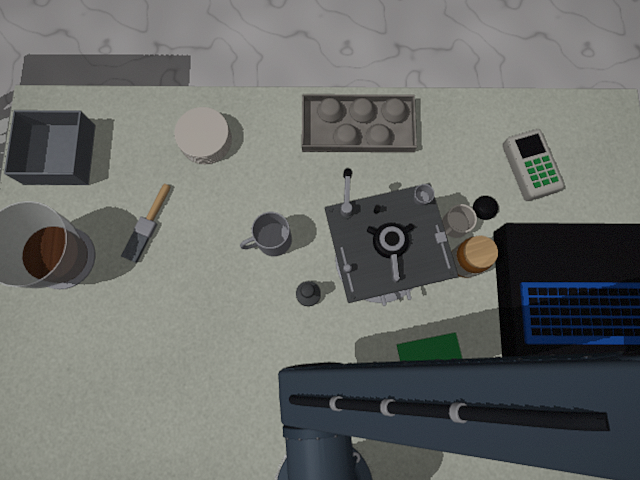

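View pics/side0.png

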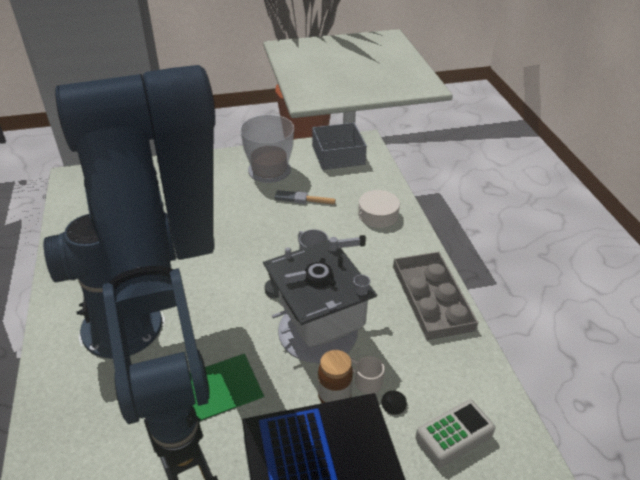

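Run:
```python
import cv2
a=cv2.imread("pics/top0.png")[160:310,315:475]
cv2.imwrite("pics/topc.png",cv2.resize(a,(640,600),interpolation=cv2.INTER_CUBIC))
a=cv2.imread("pics/side0.png")[220:340,250:390]
cv2.imwrite("pics/sidec.png",cv2.resize(a,(700,600),interpolation=cv2.INTER_CUBIC))
```

```text
(no output)
```

View pics/topc.png

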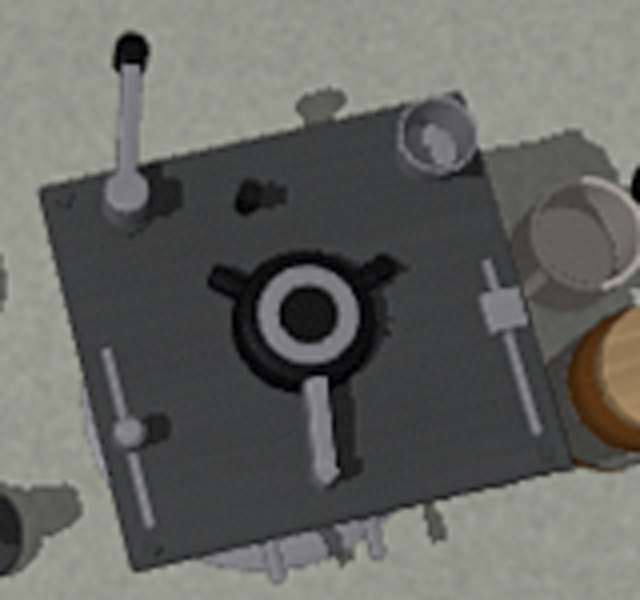

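View pics/sidec.png

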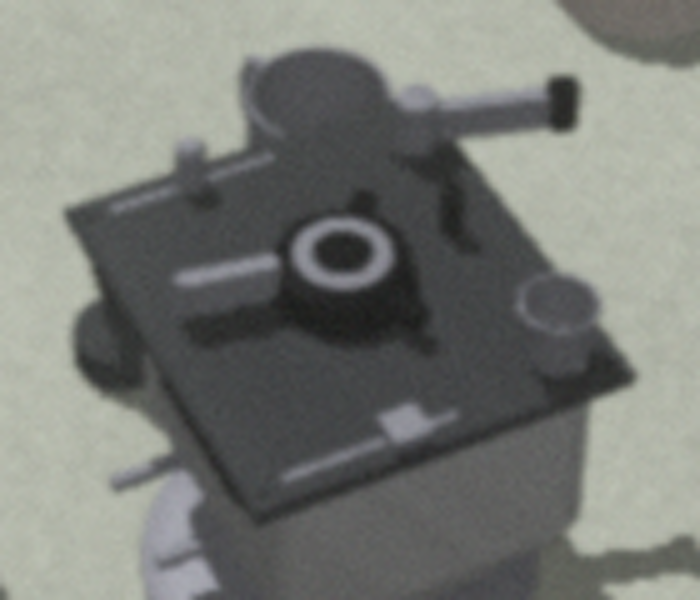

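```bash
cat > h.py <<'E'
import numpy as np
from rig import vision
def back(name,uv,z):
    m=vision.camera_model(name);K=m["camera_matrix"];T=m["camera_from_world"]
    R,t=T[:3,:3],T[:3,3];o=-R.T@t
    d=np.linalg.inv(K)@[uv[0],uv[1],1];d=R.T@(d*[1,-1,-1])
    return (o+d*(z-o[2])/d[2])[:2]
def proj(name,p):
    m=vision.camera_model(name);c=m["camera_from_world"]@np.r_[p,1]
    q=m["camera_matrix"]@(c[:3]*[1,-1,-1]);return q[:2]/q[2]
E
python3 - <<'E'
from h import *
t=lambda u,v,z:back("top",(315+u/4-.4,160+v/4-.4),z)
s=lambda u,v,z:back("side",(250+u/5-.4,220+v/5-.4),z)
C=np.array([t(42,188,.2),t(463,95,.2),t(572,468,.2),t(135,572,.2)]);print(C)
S=np.array([s(455,140,.2),s(635,375,.2),s(260,520,.2),s(68,212,.2)]);print(S)
for A in (C,S):
    c=A.mean(0); x=(A[0]+A[1]-A[2]-A[3]);y=(A[0]+A[3]-A[1]-A[2])
    print(c,np.degrees(np.arctan2(x[1],x[0])),np.degrees(np.arctan2(-y[0],y[1])),np.linalg.norm(x)/2,np.linalg.norm(y)/2)
c=C.mean(0)
x=(C[0]+C[1]-C[2]-C[3]);a=np.arctan2(x[1],x[0]);R=np.array([[np.cos(a),-np.sin(a)],[np.sin(a),np.cos(a)]])
for n,p in dict(peg=t(130,430,.228),disc=t(307,315,.222),tip=t(324,475,.228),root=t(317,380,.228),hub=t(127,190,.235),lend=t(131,48,.231),block=t(502,309,.208),cup=t(438,135,.234),pegS=s(190,150,.228),tipS=s(180,278,.228),rootS=s(275,262,.228),cupS=s(557,303,.234),hubS=s(416,98,.235),lendS=s(562,88,.231)).items(): print(n,p,(p-c)@R)
E
```

```text
[[ 0.57232408  0.00165244]
 [ 0.62242524 -0.21286796]
 [ 0.43123559 -0.25769701]
 [ 0.37989856 -0.04366373]]
[[ 0.58158962 -0.03941811]
 [ 0.62285839 -0.21589257]
 [ 0.43294406 -0.26401478]
 [ 0.38119082 -0.04871319]]
[ 0.50147087 -0.12814406] 13.223935841409777 13.316763547494027 0.19703220048612236 0.2201976172960989
[ 0.50464572 -0.14200966] 8.368515207260165 13.356784500005336 0.19725686787879004 0.2013340337443114
peg [ 0.44469038 -0.0403432 ] [-0.03518974  0.09846166]
disc [ 0.50246259 -0.12711373] [0.00120112 0.00077615]
tip [ 0.42345725 -0.13223312] [-0.07688036  0.01386558]
root [ 0.46925454 -0.13020265] [-0.03183298  0.00536573]
hub [ 0.56149261 -0.03942372] [0.07872562 0.07263735]
lend [ 0.63581878 -0.04214443] [0.15045854 0.05298612]
block [ 0.50894239 -0.22542287] [-0.01497986 -0.09640847]
cup [ 0.59037359 -0.19208577] [ 0.07191818 -0.08258336]
pegS [ 0.44366556 -0.04739007] [-0.03779942  0.09183608]
tipS [ 0.42218879 -0.13376057] [-0.0784646  0.0126688]
rootS [ 0.46811292 -0.13308852] [-0.03360449  0.00281754]
cupS [ 0.58916405 -0.19411306] [ 0.07027696 -0.0842802 ]
hubS [ 0.55969049 -0.04187804] [0.07640984 0.07066037]
lendS [ 0.63441331 -0.04621488] [0.14815919 0.04934512]
```

```bash
python3 -m handwheel '[{"delta_rot":[0,0,0],"xyz":[0,0,-60],"hand":1},{"delta_rot":[0,0,-0.18],"xyz":[0,0,-120],"hand":1},{"delta_rot":[0,0,-0.36],"xyz":[0,0,-120],"hand":1},{"delta_rot":[0,0,-0.54],"xyz":[0,0,-120],"hand":1},{"delta_rot":[0,0,-0.72],"xyz":[0,0,-120],"hand":1}]'
cat >> h.py <<'E'
from scipy.spatial.transform import Rotation as Ro
def to(x,y,z,yaw,s=None):
    "shift (mm) and turn in the present tool frame that lead to a tool-down pose with tool x at yaw deg"
    from rig import bot
    s=s or bot.read_state();R=np.array(s["tcp_rot"]);p=np.array(s["position"])
    G=(Ro.from_euler("z",yaw,degrees=True)*Ro.from_euler("x",180,degrees=True)).as_matrix()
    print(s["time_s"],p.round(4),"F",np.round(s["force"],1),"yaw",np.degrees(np.arctan2(R[1,0],R[0,0])).round(1))
    print("xyz",(R.T@(np.array([x,y,z])-p)*1000).round(1),"rot",Ro.from_matrix(R.T@G).as_rotvec().round(3))
E
python3 -c "
from h import *
to(.4387,-.1619,.30,93)"
```

```text
time_s: 0.72
position: [0.1654, -0.6022, 0.3131]
tcp_rot: [[0.546, 0.838, -0.0], [0.838, -0.546, 0.001], [0.001, -0.001, -1.0]]
force: [-0.7, -0.3, -0.0]
opening: 0.519
grasp_force: 0.0
0.725 [ 0.1654 -0.6022  0.3131] F [-0.7 -0.3 -0. ] yaw 56.9
xyz [518.1 -11.2  13.5] rot [-0.    -0.001 -0.629]
```

```bash
python3 -m handwheel '[{"delta_rot":[0,0,-0.1],"xyz":[50,0,0],"hand":1},{"delta_rot":[0,0,-0.2],"xyz":[110,0,0],"hand":1},{"delta_rot":[0,0,-0.3],"xyz":[170,-3,0],"hand":1},{"delta_rot":[0,0,-0.4],"xyz":[230,-5,0],"hand":1},{"delta_rot":[0,0,-0.5],"xyz":[280,-6,0],"hand":1}]' >/dev/null
python3 -c "
from h import *
to(.4387,-.1619,.27,93)"
```

```text
1.35 [ 0.3152 -0.3632  0.3131] F [ 0.6 -0.6 -0.6] yaw 85.4
xyz [210.4 107.2  43.3] rot [-0.    -0.001 -0.132]
```

```bash
python3 -m handwheel '[{"delta_rot":[0,0,-0.05],"xyz":[50,25,0],"hand":1},{"delta_rot":[0,0,-0.1],"xyz":[105,53,0],"hand":1},{"delta_rot":[0,0,-0.13],"xyz":[160,80,10],"hand":1},{"delta_rot":[0,0,-0.13],"xyz":[210,107,30],"hand":1},{"delta_rot":[0,0,-0.13],"xyz":[210,107,43],"hand":1}]' >/dev/null
python3 - <<'E'
from h import *
import cv2
to(.4387,-.1619,.219,93)
a=vision.capture("top")[160:310,315:475,::-1];b=vision.capture("side")[200:350,230:390,::-1]
cv2.imwrite("pics/c1.png",np.hstack([cv2.resize(i,(400,375),interpolation=cv2.INTER_CUBIC) for i in (a,b)]))
E
```

```text
1.975 [ 0.4392 -0.1614  0.2694] F [-0.1 -0.6  0.2] yaw 93.1
xyz [-0.6 -0.5 50.4] rot [-0.001 -0.002  0.001]
```

View pics/c1.png

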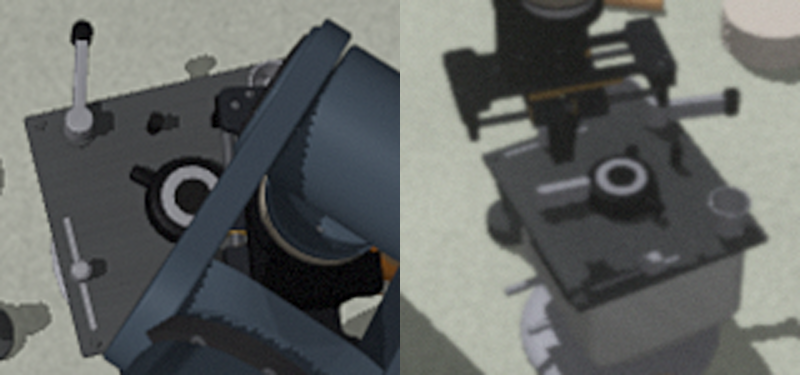

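```bash
python3 -m handwheel '[{"delta_rot":[0,0,0],"xyz":[0,0,15],"hand":1},{"delta_rot":[0,0,0],"xyz":[0,0,30],"hand":1},{"delta_rot":[0,0,0],"xyz":[0,0,42],"hand":1},{"delta_rot":[0,0,0],"xyz":[0,0,50],"hand":1},{"delta_rot":[0,0,0],"xyz":[0,0,50],"hand":1}]' >/dev/null
python3 - <<'E'
from h import *
import cv2
p=proj("side",(.439,-.161,.261));print("proj tip in c1 pane",(p-[230,200])*2.5+[400,0])
c=np.array([.502,-.1285])
def path(a0,a1,n,off=.0145,r=.065):
    from rig import bot
    s=bot.read_state();R=np.array(s["tcp_rot"]);p=np.array(s["position"]);y0=np.degrees(np.arctan2(R[1,0],R[0,0]))
    for a in np.linspace(a0,a1,n):
        b=np.radians(a);q=c+r*np.array([np.cos(b),np.sin(b)])+off*np.array([-np.sin(b),np.cos(b)])
        print(a,(R.T@(np.r_[q,.219]-p)*1000).round(1),"rz",np.radians(y0-(a-90)).round(3))
to(.4387,-.1619,.219,93)
path(183,123,13)
E
```

```text
proj tip in c1 pane [561.56902855 180.25993581]
2.7 [ 0.4382 -0.1656  0.2201] F [-0.6  0.1  0.4] yaw 92.6
xyz [3.6 0.7 1.1] rot [-0.001 -0.001 -0.006]
183.0 [19.2  0.6  1.1] rz -0.006
178.0 [24.9 -0.5  1.1] rz 0.081
173.0 [30.7 -1.   1.1] rz 0.168
168.0 [36.5 -1.1  1.1] rz 0.255
163.0 [42.3 -0.6  1.1] rz 0.343
158.0 [48.   0.4  1.1] rz 0.43
153.0 [53.6  1.8  1.1] rz 0.517
148.0 [59.1  3.8  1.1] rz 0.605
143.0 [64.4  6.2  1.1] rz 0.692
138.0 [69.4  9.   1.1] rz 0.779
133.0 [74.2 12.3  1.1] rz 0.866
128.0 [78.7 16.   1.1] rz 0.954
123.0 [82.9 20.1  1.1] rz 1.041
```

Run:
```python
from h import *
from rig import bot
import cv2
s=bot.read_state();p=np.array(s["position"]);print(bot.tip_extent,p,s["opening"])
b=vision.capture("side")[220:340,250:390,::-1]
b=cv2.resize(b,(700,600),interpolation=cv2.INTER_CUBIC)
for d in (0,.008):
    q=(proj("side",p-[0,0,d])-[250,220]+.5)*5;print(q);cv2.circle(b,tuple(int(i) for i in q),3,(0,0,255),-1)
cv2.imwrite("pics/c2.png",b)
```

```text
0.008 [ 0.43816103 -0.16557407  0.22007247] 0.0056893820759609335
[227.43980903 332.40122634]
[227.74920223 344.28462076]
```

View pics/c2.png

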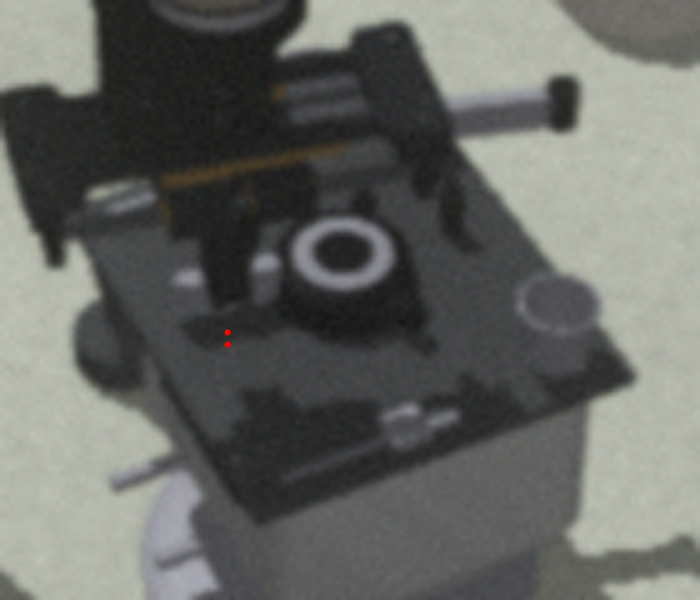

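Run:
```python
from h import *
import cv2
a=cv2.imread("pics/side0.png")[262:302,280:330];b=vision.capture("side")[262:302,280:330,::-1]
f=lambda i:cv2.resize(cv2.convertScaleAbs(i,alpha=2.2),(400,320),interpolation=cv2.INTER_CUBIC)
cv2.imwrite("pics/c3.png",np.hstack([f(a),f(np.ascontiguousarray(b))]))
```

```text
(no output)
```

View pics/c3.png

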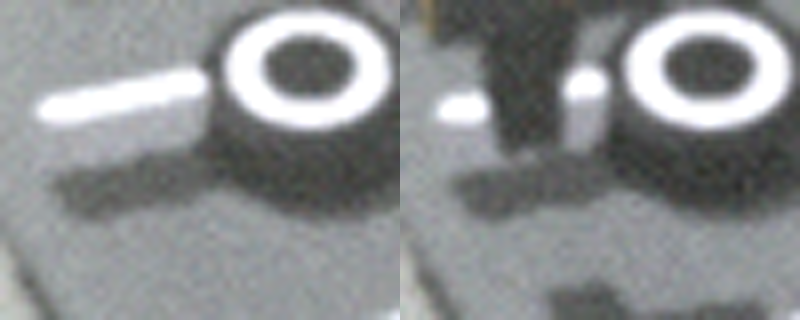

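```bash
python3 -m handwheel '[{"delta_rot":[0,0,0],"xyz":[-3,0,2],"hand":1},{"delta_rot":[0,0,0],"xyz":[-3,0,4],"hand":1},{"delta_rot":[0,0,0],"xyz":[-3,0,6],"hand":1},{"delta_rot":[0,0,0],"xyz":[-3,0,8],"hand":1},{"delta_rot":[0,0,0],"xyz":[-3,0,9],"hand":1}]'
cat >> h.py <<'E'
def tipfind(show=None):
    import cv2
    from rig import bot
    p=np.array(bot.read_state()["position"]);b=vision.capture("side");a=cv2.imread("pics/side0.png")[:,:,::-1]
    q=proj("side",p-[0,0,.008]);u,v=int(round(q[0])),int(round(q[1]))
    print("expected tip",q.round(1))
    for r in range(v-22,v+8): print(r,a[r,u-4:u+6].mean(1).round().astype(int),b[r,u-4:u+6].mean(1).round().astype(int))
E
python3 -c "
from h import *
tipfind()"
```

```text
time_s: 3.42
position: [0.4387, -0.1681, 0.2113]
tcp_rot: [[-0.047, 0.999, -0.0], [0.999, 0.047, 0.0], [0.0, -0.0, -1.0]]
force: [-0.6, 0.2, -0.1]
opening: 0.005
grasp_force: 0.0
expected tip [295.5 291.7]
270 [70 74 69 73 75 75 76 77 81 86] [34 33 34 33 33 34 34 32 28 40]
271 [ 74  77  76  79  83  88  96 104 108 117] [30 33 28 32 34 34 33 31 37 57]
272 [ 87  94 103 112 115 118 132 140 138 141] [31 29 31 34 33 29 32 34 38 71]
273 [119 127 138 139 141 147 142 143 141 135] [30 29 31 31 33 33 33 31 42 66]
274 [143 145 145 142 134 135 132 122 116 103] [34 30 30 32 29 36 27 33 36 61]
275 [135 135 126 115 108 101  98  91  93  86] [37 34 30 33 29 30 33 32 41 59]
276 [105  98  94  89  86  83  82  81  82  81] [32 34 31 32 32 32 29 30 49 64]
277 [81 83 83 80 80 80 80 84 82 77] [31 32 26 29 33 30 33 35 49 70]
278 [83 79 81 79 79 79 81 78 78 76] [32 31 28 34 29 28 30 34 51 73]
279 [81 81 81 81 81 77 79 77 78 79] [35 32 37 31 30 30 28 36 49 67]
280 [78 79 78 82 79 73 71 70 70 66] [39 28 32 30 32 33 31 32 43 57]
281 [75 73 78 73 68 61 52 54 53 51] [43 31 31 30 31 35 30 30 39 47]
282 [67 64 63 61 5
[... 505 characters left out ...]
3 64 65 66 70 69 67]
290 [69 66 71 74 70 66 72 68 71 71] [66 64 65 70 69 70 69 66 67 66]
291 [71 71 69 74 70 70 69 70 68 70] [71 68 67 70 70 67 66 66 67 69]
292 [71 69 66 69 73 73 69 70 68 67] [68 70 69 71 70 72 68 68 64 67]
293 [71 68 71 72 70 70 71 69 71 68] [72 71 70 71 66 68 70 67 68 68]
294 [73 74 70 69 73 71 72 73 70 68] [70 72 70 71 71 67 68 69 68 65]
295 [72 71 73 71 71 73 74 71 70 69] [71 72 69 72 70 63 69 69 70 68]
296 [70 71 71 72 73 69 69 73 70 72] [71 68 72 70 71 62 66 62 62 59]
297 [68 72 72 73 70 72 72 70 68 69] [69 71 71 67 69 70 57 51 47 51]
298 [75 70 73 71 71 74 69 69 69 70] [74 69 67 72 69 60 49 37 43 40]
299 [70 72 73 71 73 72 72 70 74 72] [67 71 70 68 70 64 52 42 43 45]
```

```bash
python3 -m handwheel '[{"delta_rot":[0,0,0],"xyz":[0,0,1],"hand":1},{"delta_rot":[0,0,0],"xyz":[0,0,2],"hand":1},{"delta_rot":[0,0,0],"xyz":[0,0,3],"hand":1},{"delta_rot":[0,0,0],"xyz":[0,0,4],"hand":1},{"delta_rot":[0,0,0],"xyz":[0,0,4],"hand":1}]'
```

```text
time_s: 4.1
position: [0.4387, -0.1682, 0.2074]
tcp_rot: [[-0.047, 0.999, -0.0], [0.999, 0.047, 0.0], [0.0, -0.0, -1.0]]
force: [0.3, -0.2, -0.4]
opening: 0.006
grasp_force: 0.0
```

```bash
python3 -m handwheel '[{"delta_rot":[0,0,0],"xyz":[0,0,2],"hand":1},{"delta_rot":[0,0,0],"xyz":[0,0,4],"hand":1},{"delta_rot":[0,0,0],"xyz":[0,0,6],"hand":1},{"delta_rot":[0,0,0],"xyz":[0,0,8],"hand":1},{"delta_rot":[0,0,0],"xyz":[0,0,10],"hand":1}]'
python3 - <<'E'
from h import *
import cv2
b=vision.capture("side")[:,:,::-1]
x=cv2.resize(cv2.convertScaleAbs(np.ascontiguousarray(b[255:315,270:350]),alpha=2),(800,600),interpolation=cv2.INTER_CUBIC)
cv2.imwrite("pics/c4.png",x)
E
```

```text
time_s: 4.72
position: [0.4387, -0.1682, 0.1973]
tcp_rot: [[-0.047, 0.999, -0.0], [0.999, 0.047, 0.0], [0.0, -0.0, -1.0]]
force: [-0.5, 0.2, 0.4]
opening: 0.004
grasp_force: 0.0
```

View pics/c4.png

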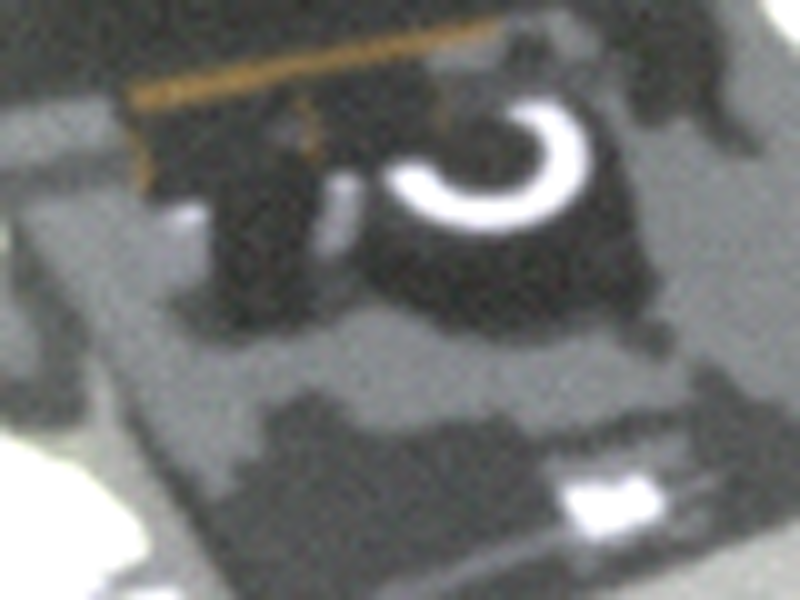

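Run:
```python
from h import *
for n,xy in dict(R=(.533,-.161),L=(.343,-.170)).items():
    for z in (.22,.25,.28,.31): print(n,z,((proj("side",(*xy,z))-[250,220]+.5)*5).round())
```

```text
R 0.22 [422. 294.]
R 0.25 [424. 249.]
R 0.28 [425. 202.]
R 0.31 [427. 154.]
L 0.22 [ 27. 372.]
L 0.25 [ 22. 327.]
L 0.28 [ 18. 280.]
L 0.31 [ 14. 232.]
```

```bash
python3 -m handwheel '[{"delta_rot":[0,0,0],"xyz":[0,0,2],"hand":1},{"delta_rot":[0,0,0],"xyz":[0,0,4],"hand":1},{"delta_rot":[0,0,0],"xyz":[0,0,6],"hand":1},{"delta_rot":[0,0,0],"xyz":[0,0,8],"hand":1},{"delta_rot":[0,0,0],"xyz":[0,0,8],"hand":1}]'
cat >> h.py <<'E'
def path(c,z,angs,off,r,sgn=1,dyaw=-90):
    from rig import bot
    s=bot.read_state();R=np.array(s["tcp_rot"]);p=np.array(s["position"]);y0=np.degrees(np.arctan2(R[1,0],R[0,0]))
    print(s["time_s"],p.round(4),np.round(s["force"],1),y0.round(1))
    for a in angs:
        b=np.radians(a);q=np.array(c)+r*np.array([np.cos(b),np.sin(b)])+off*np.array([-np.sin(b),np.cos(b)])
        print(a,(R.T@(np.r_[q,z]-p)*1000).round(1),"rz",np.radians((y0-(a+dyaw)+180)%360-180).round(3))
E
python3 -c "
from h import *
path((.502,-.1285),.189,np.arange(186,122,-3),.0145,.065)"
```

```text
time_s: 5.4
position: [0.4386, -0.1681, 0.1893]
tcp_rot: [[-0.047, 0.999, -0.0], [0.999, 0.047, 0.0], [0.0, -0.0, -1.0]]
force: [0.2, 0.3, -0.0]
opening: 0.003
grasp_force: 0.0
5.4 [ 0.4386 -0.1681  0.1893] [ 0.2  0.3 -0. ] 92.7
186 [18.4  1.1  0.3] rz -0.058
183 [21.8  0.3  0.3] rz -0.005
180 [25.2 -0.4  0.3] rz 0.047
177 [28.6 -0.9  0.3] rz 0.099
174 [32.1 -1.2  0.3] rz 0.152
171 [35.6 -1.4  0.3] rz 0.204
168 [39.1 -1.4  0.3] rz 0.256
165 [42.5 -1.1  0.3] rz 0.309
162 [46.  -0.7  0.3] rz 0.361
159 [49.4 -0.2  0.3] rz 0.414
156 [52.9  0.6  0.3] rz 0.466
153 [56.2  1.6  0.3] rz 0.518
150 [59.5  2.7  0.3] rz 0.571
147 [62.8  3.9  0.3] rz 0.623
144 [65.9  5.4  0.3] rz 0.675
141 [69.   7.   0.3] rz 0.728
138 [72.   8.8  0.3] rz 0.78
135 [74.9 10.7  0.3] rz 0.832
132 [77.7 12.8  0.3] rz 0.885
129 [80.4 15.   0.3] rz 0.937
126 [83.  17.4  0.3] rz 0.989
123 [85.4 19.9  0.3] rz 1.042
```

First up to contact and slightly beyond, watching force.

```bash
python3 -m handwheel '[{"delta_rot":[0,0,0],"xyz":[6,0,0],"hand":1},{"delta_rot":[0,0,0],"xyz":[12,0,0],"hand":1},{"delta_rot":[0,0,0],"xyz":[17,0,0],"hand":1},{"delta_rot":[0,0,0],"xyz":[22,0,0],"hand":1},{"delta_rot":[0,0,0.05],"xyz":[25.5,-0.4,0],"hand":1}]'
python3 -m handwheel '[{"delta_rot":[0,0,0.05],"xyz":[3.5,0,0],"hand":1},{"delta_rot":[0,0,0.1],"xyz":[7,0.3,0],"hand":1},{"delta_rot":[0,0,0.15],"xyz":[10.5,0.4,0],"hand":1},{"delta_rot":[0,0,0.2],"xyz":[14,0.7,0],"hand":1},{"delta_rot":[0,0,0.25],"xyz":[17.4,1.2,0],"hand":1}]'
python3 -c "
from h import *
path((.502,-.1285),.189,np.arange(168,122,-3),.0145,.065)"
```

```text
time_s: 6.02
position: [0.4367, -0.143, 0.1895]
tcp_rot: [[0.003, 1.0, -0.001], [1.0, -0.003, -0.002], [-0.002, -0.001, -1.0]]
force: [-2.0, -3.1, -0.2]
opening: 0.006
grasp_force: 1.2
time_s: 6.65
position: [0.437, -0.1253, 0.1893]
tcp_rot: [[0.251, 0.968, -0.003], [0.968, -0.251, -0.001], [-0.001, -0.003, -1.0]]
force: [-3.2, -0.6, -0.3]
opening: 0.003
grasp_force: 1.3
6.65 [ 0.437  -0.1253  0.1893] [-3.2 -0.6 -0.3] 75.5
168 [-4.2 -0.6  0.3] rz -0.044
165 [-0.8 -1.4  0.3] rz 0.008
162 [ 2.7 -2.1  0.3] rz 0.06
159 [ 6.1 -2.5  0.3] rz 0.113
156 [ 9.6 -2.8  0.3] rz 0.165
153 [13.1 -2.9  0.3] rz 0.217
150 [16.6 -2.8  0.3] rz 0.27
147 [20.  -2.6  0.3] rz 0.322
144 [23.5 -2.1  0.2] rz 0.375
141 [26.9 -1.5  0.2] rz 0.427
138 [30.3 -0.7  0.2] rz 0.479
135 [33.7  0.3  0.2] rz 0.532
132 [37.   1.5  0.2] rz 0.584
129 [40.2  2.8  0.2] rz 0.636
126 [43.3  4.3  0.2] rz 0.689
123 [46.4  6.   0.2] rz 0.741
```

```bash
python3 -m handwheel '[{"delta_rot":[0,0,0.06],"xyz":[2.7,-1.5,0],"hand":1},{"delta_rot":[0,0,0.113],"xyz":[6.1,-2.3,0],"hand":1},{"delta_rot":[0,0,0.165],"xyz":[9.6,-2.8,0],"hand":1},{"delta_rot":[0,0,0.217],"xyz":[13.1,-2.9,0],"hand":1},{"delta_rot":[0,0,0.27],"xyz":[16.6,-2.8,0],"hand":1}]' | grep -E 'pos|force'
python3 -m handwheel '[{"delta_rot":[0,0,0.053],"xyz":[3.5,0,0],"hand":1},{"delta_rot":[0,0,0.105],"xyz":[7,0.3,0],"hand":1},{"delta_rot":[0,0,0.157],"xyz":[10.5,0.4,0],"hand":1},{"delta_rot":[0,0,0.21],"xyz":[14,0.7,0],"hand":1},{"delta_rot":[0,0,0.21],"xyz":[14,0.7,0],"hand":1}]' | grep -E 'pos|force'
python3 - <<'E'
from h import *
import cv2
path((.502,-.1285),.189,np.arange(141,122,-3),.0145,.065)
b=vision.capture("side")[220:310,250:370,::-1];a=vision.capture("top")[160:310,315:475,::-1]
cv2.imwrite("pics/c5.png",np.hstack([cv2.resize(b,(480,360),interpolation=cv2.INTER_CUBIC),cv2.resize(a,(320,360))]))
E
```

```text
position: [0.4395, -0.1089, 0.1893]
force: [-0.4, -2.9, -1.1]
grasp_force: 1.2
position: [0.4461, -0.0961, 0.1891]
force: [-3.3, -0.5, -0.0]
grasp_force: 1.0
7.9 [ 0.4461 -0.0961  0.1891] [-3.3 -0.5 -0. ] 48.1
141 [-4.5 -1.   0.1] rz -0.051
138 [-1.2 -1.8  0.1] rz 0.001
135 [ 2.3 -2.5  0.1] rz 0.054
132 [ 5.7 -3.   0.1] rz 0.106
129 [ 9.2 -3.3  0.1] rz 0.158
126 [12.7 -3.4  0.1] rz 0.211
123 [16.2 -3.3  0.1] rz 0.263
```

View pics/c5.png

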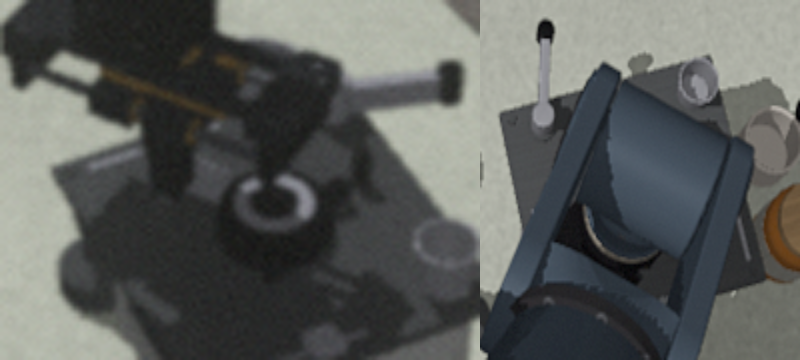

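```bash
python3 -m handwheel '[{"delta_rot":[0,0,0.054],"xyz":[3,-1.5,0],"hand":1},{"delta_rot":[0,0,0.106],"xyz":[6,-2.7,0],"hand":1},{"delta_rot":[0,0,0.158],"xyz":[9.2,-3.3,0],"hand":1},{"delta_rot":[0,0,0.21],"xyz":[12.5,-3.4,0],"hand":1},{"delta_rot":[0,0,0.227],"xyz":[13.8,-3.4,0],"hand":1}]' | grep -E 'pos|force'
python3 -m handwheel '[{"delta_rot":[0,0,0],"xyz":[-4,0,0],"hand":1},{"delta_rot":[0,0,0],"xyz":[-12,0,0],"hand":1},{"delta_rot":[0,0,0],"xyz":[-20,0,-10],"hand":1},{"delta_rot":[0,0,0],"xyz":[-20,0,-40],"hand":1},{"delta_rot":[0,0,0],"xyz":[-20,0,-85],"hand":1}]' | grep -E 'time|pos|force'
python3 -c "
from h import *
to(.50,-.30,.29,88)"
```

```text
position: [0.4545, -0.0848, 0.1894]
force: [-0.8, -2.8, -1.6]
grasp_force: 1.1
time_s: 9.25
position: [0.4365, -0.0957, 0.2751]
force: [0.2, -0.4, 0.3]
grasp_force: 0.0
9.25 [ 0.4365 -0.0957  0.2751] F [ 0.2 -0.4  0.3] yaw 35.0
xyz [-65.  203.8 -15.3] rot [-0.003 -0.    -0.926]
```

```bash
python3 -c "
from h import *
to(.53,.20,.29,88)"
```

```text
9.25 [ 0.4365 -0.0957  0.2751] F [ 0.2 -0.4  0.3] yaw 35.0
xyz [ 246.1 -188.8  -14.7] rot [-0.003 -0.    -0.926]
```

```bash
python3 -m handwheel '[{"delta_rot":[0,0,-0.18],"xyz":[40,-30,-12],"hand":1},{"delta_rot":[0,0,-0.36],"xyz":[85,-65,-15],"hand":1},{"delta_rot":[0,0,-0.54],"xyz":[130,-100,-15],"hand":1},{"delta_rot":[0,0,-0.72],"xyz":[175,-135,-15],"hand":1},{"delta_rot":[0,0,-0.9],"xyz":[220,-170,-15],"hand":1}]' | grep -E 'pos|force'
python3 - <<'E'
from h import *
import cv2
a=vision.capture("top")[160:310,315:475,::-1]
cv2.imwrite("pics/c6.png",cv2.resize(a,(640,600),interpolation=cv2.INTER_CUBIC))
b=vision.capture("side")[220:340,250:390,::-1]
cv2.imwrite("pics/c7.png",cv2.resize(b,(700,600),interpolation=cv2.INTER_CUBIC))
E
```

```text
position: [0.5209, 0.171, 0.2905]
force: [0.7, -0.4, -0.8]
grasp_force: 0.0
```

View pics/c6.png

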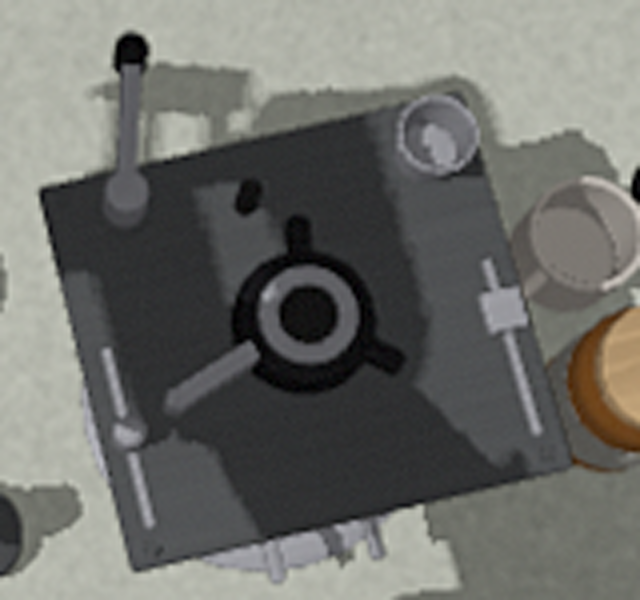

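Run:
```python
from h import *
t=lambda u,v,z:back("top",(315+u/4-.4,160+v/4-.4),z)
c=t(307,316,.222);peg=t(130,431,.228)
c0=np.array([.502,-.1285]);ang=lambda v:np.degrees(np.arctan2(v[1],v[0]))
r,e=t(253,350,.228),t(172,404,.228)
print("arm",ang(e-r),ang(e-c0),"peg",ang(peg-c0),ang(peg-c))
# image code: bright pixels along the arm
import cv2
im=cv2.imread("pics/c6.png").mean(2);m=np.zeros_like(im)
cv2.fillPoly(m,[np.array([[262,335],[150,400],[170,430],[275,365]])],1)
ys,xs=np.where((m>0)&(im>82)&(xs_:=np.arange(640)[None]<250)&(np.arange(640)[None]>160))
P=np.array([t(x,y,.228) for x,y in zip(xs,ys)]);d=np.linalg.svd(P-P.mean(0),full_matrices=False)[2][0]
d*=np.sign(d[1]);w=peg-P.mean(0);print(len(P),P.mean(0),"fit",ang(d),"offset at peg mm",1e3*(d[0]*w[1]-d[1]*w[0]),"centroid dir",ang(P.mean(0)-c0))
path((.5605,-.040),.189,[-2],.0145+.025,.05)
```

```text
arm 123.97203983977656 123.31081251835245 peg 123.24582117068027 123.65161694086407
1874 [ 0.47008784 -0.07833972] fit 123.71143835352034 offset at peg mm 0.4369194831263454 centroid dir 122.46467518107279
9.975 [0.5215 0.1742 0.2902] [-0.8 -0.  -0.2] 87.0
-2 [-171.7   99.3  100.9] rz 3.124
```

```bash
python3 -c "
from h import *
path((.5605,-.040),.26,[-2],.042,.055,dyaw=90)"
```

```text
9.975 [0.5215 0.1742 0.2902] [-0.8 -0.  -0.2] 87.0
-2 [-168.9  104.4   30. ] rz -0.018
```

```bash
python3 -m handwheel '[{"delta_rot":[0,0,-0.01],"xyz":[-40,25,0],"hand":1},{"delta_rot":[0,0,-0.018],"xyz":[-85,52,0],"hand":1},{"delta_rot":[0,0,-0.018],"xyz":[-130,80,10],"hand":1},{"delta_rot":[0,0,-0.018],"xyz":[-165,104,20],"hand":1},{"delta_rot":[0,0,-0.018],"xyz":[-168,104,30],"hand":1}]' | grep -E 'pos|force'
python3 -m handwheel '[{"delta_rot":[0,0,0],"xyz":[0,0,15],"hand":1},{"delta_rot":[0,0,0],"xyz":[0,0,35],"hand":1},{"delta_rot":[0,0,0],"xyz":[0,0,55],"hand":1},{"delta_rot":[0,0,0],"xyz":[0,0,71],"hand":1},{"delta_rot":[0,0,0],"xyz":[0,0,71],"hand":1}]' | grep -E 'pos|force'
python3 -c "
from h import *
path((.5605,-.040),.189,np.arange(-2,-80,-3),.0145,.055,dyaw=90)"
```

```text
position: [0.6152, -0.0084, 0.2594]
force: [0.2, 0.7, -0.9]
grasp_force: 0.0
position: [0.6126, -0.0033, 0.1871]
force: [-0.2, 0.2, 1.0]
grasp_force: 0.0
11.225 [ 0.6126 -0.0033  0.1871] [-0.2  0.2  1. ] 87.6
-2 [-24.    4.3  -1.9] rz -0.006
-5 [-26.9   5.   -1.9] rz 0.046
-8 [-29.8   5.6  -1.9] rz 0.099
-11 [-32.7   6.   -1.9] rz 0.151
-14 [-35.7   6.2  -1.9] rz 0.203
-17 [-38.7   6.3  -2. ] rz 0.256
-20 [-41.7   6.2  -2. ] rz 0.308
-23 [-44.6   6.   -2. ] rz 0.36
-26 [-47.6   5.6  -2. ] rz 0.413
-29 [-50.5   5.1  -2. ] rz 0.465
-32 [-53.4   4.4  -2. ] rz 0.517
-35 [-56.3   3.6  -2. ] rz 0.57
-38 [-59.1   2.6  -2. ] rz 0.622
-41 [-61.8   1.4  -1.9] rz 0.674
-44 [-64.5   0.2  -1.9] rz 0.727
-47 [-67.1  -1.3  -1.9] rz 0.779
-50 [-69.7  -2.8  -1.9] rz 0.832
-53 [-72.1  -4.5  -1.9] rz 0.884
-56 [-74.5  -6.3  -1.9] rz 0.936
-59 [-76.8  -8.2  -1.9] rz 0.989
-62 [-78.9 -10.3  -1.9] rz 1.041
-65 [-81.  -12.4  -1.9] rz 1.093
-68 [-82.9 -14.7  -1.9] rz 1.146
-71 [-84.8 -17.   -1.9] rz 1.198
-74 [-86.4 -19.5  -1.9] rz 1.25
-77 [-88.  -22.   -1.9] rz 1.303
```

```bash
python3 -m handwheel '[{"delta_rot":[0,0,0],"xyz":[-8,0,-2],"hand":1},{"delta_rot":[0,0,0],"xyz":[-15,-1,-2],"hand":1},{"delta_rot":[0,0,0],"xyz":[-20,-1,-2],"hand":1},{"delta_rot":[0,0,0],"xyz":[-24,-1,-2],"hand":1},{"delta_rot":[0,0,0.046],"xyz":[-27,-1,-2],"hand":1}]' | grep -E 'pos|force'
python3 -c "
from h import *
path((.5605,-.040),.189,np.arange(-5,-80,-3),.0145,.049,dyaw=90)"
```

```text
position: [0.6132, -0.0309, 0.1912]
force: [1.8, 2.6, 1.5]
grasp_force: 1.4
11.85 [ 0.6132 -0.0309  0.1912] [1.8 2.6 1.5] 84.9
-5 [ 0.9 -2.7  2.2] rz -0.002
-8 [-1.7 -2.   2.2] rz 0.05
-11 [-4.3 -1.5  2.2] rz 0.102
-14 [-7.  -1.   2.2] rz 0.155
-17 [-9.6 -0.8  2.2] rz 0.207
-20 [-12.3  -0.6   2.1] rz 0.259
-23 [-15.   -0.6   2.1] rz 0.312
-26 [-17.7  -0.7   2.1] rz 0.364
-29 [-20.3  -1.    2.1] rz 0.416
-32 [-23.   -1.4   2.1] rz 0.469
-35 [-25.6  -2.    2.1] rz 0.521
-38 [-28.2  -2.7   2.1] rz 0.573
-41 [-30.7  -3.5   2.1] rz 0.626
-44 [-33.2  -4.4   2.1] rz 0.678
-47 [-35.7  -5.5   2.1] rz 0.731
-50 [-38.1  -6.7   2.1] rz 0.783
-53 [-40.4  -8.1   2.1] rz 0.835
-56 [-42.6  -9.5   2.1] rz 0.888
-59 [-44.8 -11.1   2.1] rz 0.94
-62 [-46.9 -12.8   2.1] rz 0.992
-65 [-48.9 -14.5   2.1] rz 1.045
-68 [-50.8 -16.4   2.1] rz 1.097
-71 [-52.6 -18.4   2. ] rz 1.149
-74 [-54.2 -20.5   2. ] rz 1.202
-77 [-55.8 -22.7   2. ] rz 1.254
```

Contact. Swing to −38° in two calls, then further.

```bash
python3 -m handwheel '[{"delta_rot":[0,0,0.05],"xyz":[-1.7,-2,0],"hand":1},{"delta_rot":[0,0,0.13],"xyz":[-5.6,-1.5,0],"hand":1},{"delta_rot":[0,0,0.207],"xyz":[-9.6,-0.8,0],"hand":1},{"delta_rot":[0,0,0.286],"xyz":[-13.6,-0.6,0],"hand":1},{"delta_rot":[0,0,0.364],"xyz":[-17.7,-0.7,0],"hand":1}]' | grep -E 'pos|force'
python3 -c "
from h import *
path((.5605,-.040),.189,[-26,-30,-35,-40,-45,-50],.0145,.049,dyaw=90)"
```

```text
position: [0.6109, -0.0483, 0.191]
force: [0.6, 3.5, 1.4]
grasp_force: 1.5
12.475 [ 0.6109 -0.0483  0.191 ] [0.6 3.5 1.4] 63.9
-26 [-0.1  0.1  2. ] rz -0.001
-30 [-3.6  1.   2. ] rz 0.069
-35 [-8.   1.8  2. ] rz 0.156
-40 [-12.4   2.1   2. ] rz 0.243
-45 [-16.9   2.2   2. ] rz 0.331
-50 [-21.3   1.8   1.9] rz 0.418
```

```bash
python3 -m handwheel '[{"delta_rot":[0,0,0.069],"xyz":[-3.6,1,0],"hand":1},{"delta_rot":[0,0,0.156],"xyz":[-8,1.8,0],"hand":1},{"delta_rot":[0,0,0.243],"xyz":[-12.4,2.1,0],"hand":1},{"delta_rot":[0,0,0.331],"xyz":[-16.9,2.2,0],"hand":1},{"delta_rot":[0,0,0.418],"xyz":[-21.3,1.8,0],"hand":1}]' | grep -E 'pos|force'
python3 -c "
from h import *
path((.5605,-.040),.189,[-50,-54,-58,-62,-66,-70,-72,-74,-76,-77],.0145,.049,dyaw=90)"
```

```text
position: [0.6027, -0.068, 0.1909]
force: [1.6, 2.7, 1.8]
grasp_force: 1.4
13.1 [ 0.6027 -0.068   0.1909] [1.6 2.7 1.8] 40.0
-50 [0.1 0.4 1.9] rz -0.001
-54 [-3.3  1.3  1.9] rz 0.069
-58 [-6.9  2.   1.9] rz 0.139
-62 [-10.4   2.4   1.9] rz 0.209
-66 [-14.    2.5   1.9] rz 0.279
-70 [-17.5   2.4   1.9] rz 0.348
-72 [-19.3   2.3   1.9] rz 0.383
-74 [-21.1   2.1   1.9] rz 0.418
-76 [-22.8   1.8   1.9] rz 0.453
-77 [-23.7   1.7   1.9] rz 0.471
```

```bash
python3 -m handwheel '[{"delta_rot":[0,0,0.069],"xyz":[-3.3,1.3,0],"hand":1},{"delta_rot":[0,0,0.139],"xyz":[-6.9,2,0],"hand":1},{"delta_rot":[0,0,0.209],"xyz":[-10.4,2.4,0],"hand":1},{"delta_rot":[0,0,0.279],"xyz":[-14,2.5,0],"hand":1},{"delta_rot":[0,0,0.348],"xyz":[-17.5,2.4,0],"hand":1}]' | grep -E 'pos|force'
python3 -m handwheel '[{"delta_rot":[0,0,0.02],"xyz":[-0.9,0,0],"hand":1},{"delta_rot":[0,0,0.035],"xyz":[-1.8,0,0],"hand":1},{"delta_rot":[0,0,0.05],"xyz":[-2.6,0,0],"hand":1},{"delta_rot":[0,0,0.07],"xyz":[-3.5,-0.1,0],"hand":1},{"delta_rot":[0,0,0.07],"xyz":[-3.5,-0.1,0],"hand":1}]' | grep -E 'pos|force'
python3 -c "
from h import *
path((.5605,-.040),.191,[-74,-76,-77,-78],.0145,.049,dyaw=90)"
```

```text
position: [0.5911, -0.0811, 0.1907]
force: [2.1, 3.3, 0.7]
grasp_force: 1.3
position: [0.5884, -0.0831, 0.1908]
force: [4.8, 2.5, -0.1]
grasp_force: 2.5
14.35 [ 0.5884 -0.0831  0.1908] [ 4.8  2.5 -0.1] 16.2
-74 [-0.4 -0.1 -0.2] rz 0.003
-76 [-2.2  0.4 -0.2] rz 0.038
-77 [-3.   0.6 -0.2] rz 0.055
-78 [-3.9  0.8 -0.2] rz 0.073
```

```bash
python3 -m handwheel '[{"delta_rot":[0,0,0.01],"xyz":[-0.4,0,0],"hand":1},{"delta_rot":[0,0,0.02],"xyz":[-0.8,0.1,0],"hand":1},{"delta_rot":[0,0,0.03],"xyz":[-1.2,0.2,0],"hand":1},{"delta_rot":[0,0,0.038],"xyz":[-1.6,0.3,0],"hand":1},{"delta_rot":[0,0,0.038],"xyz":[-1.6,0.3,0],"hand":1}]' | grep -E 'pos|force'
```

```text
position: [0.5883, -0.0836, 0.1909]
force: [7.1, 3.2, -1.1]
grasp_force: 3.8
```

```bash
python3 -m handwheel '[{"delta_rot":[0,0,0],"xyz":[-0.7,0,0],"hand":1},{"delta_rot":[0,0,0],"xyz":[-1.4,0,0],"hand":1},{"delta_rot":[0,0,0],"xyz":[-2,0,0],"hand":1},{"delta_rot":[0,0,0],"xyz":[-2,0,0],"hand":1},{"delta_rot":[0,0,0],"xyz":[-2,0,0],"hand":1}]' | grep -E 'pos|force'
python3 -m handwheel '[{"delta_rot":[0,0,0],"xyz":[1,0,0],"hand":1},{"delta_rot":[0,0,0],"xyz":[6,0,0],"hand":1},{"delta_rot":[0,0,0],"xyz":[14,0,0],"hand":1},{"delta_rot":[0,0,0],"xyz":[16,0,-30],"hand":1},{"delta_rot":[0,0,0],"xyz":[16,0,-85],"hand":1}]' | grep -E 'pos|force'
python3 -c "
from h import *
to(.53,.20,.29,60)"
```

```text
position: [0.5883, -0.0836, 0.191]
force: [10.0, 4.3, -3.5]
grasp_force: 5.7
position: [0.5969, -0.0801, 0.2734]
force: [0.9, -0.1, -0.1]
grasp_force: 0.0
16.225 [ 0.5969 -0.0801  0.2734] F [ 0.9 -0.1 -0.1] yaw 14.0
xyz [   2.8 -288.   -15.6] rot [-0.006  0.006 -0.803]
```

```bash
python3 -m handwheel '[{"delta_rot":[0,0,-0.1],"xyz":[0,-40,-16],"hand":1},{"delta_rot":[0,0,-0.25],"xyz":[0,-90,-16],"hand":1},{"delta_rot":[0,0,-0.4],"xyz":[0,-150,-16],"hand":1},{"delta_rot":[0,0,-0.55],"xyz":[0,-210,-16],"hand":1},{"delta_rot":[0,0,-0.7],"xyz":[0,-270,-16],"hand":1}]' | grep -E 'pos|force'
python3 -m handwheel '[{"delta_rot":[0,0,0],"xyz":[0,0,0],"hand":1},{"delta_rot":[0,0,0],"xyz":[0,0,0],"hand":1},{"delta_rot":[0,0,0],"xyz":[0,0,0],"hand":1},{"delta_rot":[0,0,0],"xyz":[0,0,0],"hand":1},{"delta_rot":[0,0,0],"xyz":[0,0,0],"hand":1}]' | grep -E 'pos|force'
python3 - <<'E'
from h import *
import cv2
f=vision.capture("top")[:,:,::-1]
im=cv2.resize(f[160:310,315:475],(640,600),interpolation=cv2.INTER_CUBIC);cv2.imwrite("pics/c8.png",im)
g=im.mean(2)
t=lambda u,v,z:back("top",(315+u/4-.4,160+v/4-.4),z)
ang=lambda v:np.degrees(np.arctan2(v[1],v[0]))
# pointer as before
m=np.zeros_like(g);cv2.fillPoly(m,[np.array([[262,335],[150,400],[170,430],[275,365]])],1)
X=np.arange(640)[None];ys,xs=np.where((m>0)&(g>82)&(X<250)&(X>160));P=np.array([t(x,y,.228) for x,y in zip(xs,ys)])
d=np.linalg.svd(P-P.mean(0),full_matrices=False)[2][0];d*=np.sign(d[1]);w=t(130,431,.228)-P.mean(0)
print("pointer",len(P),ang(d),1e3*(d[0]*w[1]-d[1]*w[0]))
# lever: predicted line at several angles; brightness across
piv=np.array([.5605,-.040])
for a in np.arange(-60,-90,-2.):
    b=np.radians(a);v=[]
    for r in np.linspace(.02,.06,21):
        u=proj("top",np.r_[piv+r*np.array([np.cos(b),np.sin(b)]),.228])
        v.append(g[int((u[1]-160+.4)*4),int((u[0]-315+.4)*4)])
    print(a,round(np.mean(v)),end="; ")
s=__import__("rig").bot.read_state();print(s["time_s"],np.abs(s["qvel"]).max())
o=cv2.imread("pics/top0.png");dd=np.abs(o.astype(int)-f).max(2)
print("cup crop change",dd[183:205,413:436].mean())
E
```

```text
position: [0.5327, 0.1827, 0.2912]
force: [0.3, -0.4, 1.1]
grasp_force: 0.0
position: [0.534, 0.1806, 0.2914]
force: [-0.2, -0.3, -0.3]
grasp_force: 0.0
pointer 1999 126.11588761322113 -1.8230244032630474
-60.0 82; -62.0 78; -64.0 82; -66.0 98; -68.0 115; -70.0 128; -72.0 135; -74.0 135; -76.0 134; -78.0 140; -80.0 136; -82.0 116; -84.0 94; -86.0 77; -88.0 69; 17.525 0.35436580839186904
cup crop change 25.50395256916996
```

Run:
```python
import cv2
from rig import vision,bot
o=cv2.imread("pics/top0.png");f=vision.capture("top")[:,:,::-1].copy()
r=cv2.matchTemplate(f[170:220,400:450],o[181:206,411:437],cv2.TM_CCOEFF_NORMED);_,s,_,l=cv2.minMaxLoc(r);print(s,l,"expect (11,11)")
from rig import workorder
if abs(l[0]-11)<=1 and abs(l[1]-11)<=1: print(workorder.hand_in())
```

```text
0.7937631607055664 (11, 11) expect (11,11)
the job is handed in; nothing more can be done
None
```

The job is handed in: the pointer's line passes about 2 mm from the tall peg, the locking lever is pushed home (it stopped moving at about 10 N), the dosing cup hasn't moved, and the arm is clear (I didn't check the other bystanders at the end).

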